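Rinse the upside-down mug on the sprung mug rinser

ROBOT

A 7-joint arm with a two-finger parallel gripper is mounted at the origin on a cart in front of the work surface, level with it; the furniture and walls round the work are solid. World frame = base frame: x ahead of the robot, y to its left, z up, the work surface at z = 0. Lengths are in m, angles in degrees, forces in N, time in s.
With the tool pointing down it reaches from about 0.425 to 0.925 m from the base axis. Payload 6.8 kg.
Tool frame: the origin (TCP) lies on the centre line of the jaws, within the pads' length; the fingertips stand 17 mm ahead of it and the grasp point (between the pads) lies 2 mm behind it (manip.tip_reach is the distance from the TCP to the fingertips, in m); z points along the fingers, y is the line along which they close (so a half turn about z gives the same grasp; the last joint's range is limited). The gripper opens to 88 mm and grips with 3 to 60 N. Pads are 20 mm wide; open, the fingers measure 115 mm over their backs; the gripper's body (75 mm by 178 mm) begins 61 mm behind the grasp point.
Start: joints at [-72.428, 27.33, 1.283, 89.118, -0.659, 63.558, -4.761], TCP at [0.272, 0.618, 0.24] pointing down, gripper open.
Joint ranges: [-169.35, 169.35], [-19.33, 120.38], [-80.79, 83.38], [13.8, 139.57], [-78.32, 258.32], [9.67, 109.79], [-169.56, 169.56]. Speed limits (degrees/s): [136.94, 136.94, 180, 180, 180, 180, 180].

INTERFACE

Orientations are given as a 3x3 rotation matrix whose columns are the frame's x, y, z axes.
In Python, from station import manip, optics, spotter gives the robot as it stands.
- The arm moves only by the tool apply_moves, never from a script. Its argument "motion" is a list that holds one entry, the list of rows, each a list of 5 numbers: the closure, from -1 (fully open) to 1 (shut), then the shift along the tool's x, y, z in units of 50 mm (1.0 is 50 mm), then the turn about the tool's z in units of 6 degrees (1.0 is 6 degrees). In form: [[[jaw, x, y, z, spin], ...]]. A call has exactly 5 rows; each row shifts and turns the commanded pose from where the row before left it, along the tool's axes as they then stand; what a row does not reach is not made up. A row lasts 1/8 s, in which the tool goes at most 62.5 mm and 10.7 degrees, less where a joint would pass 70% of its speed; a pose out of reach is approached as far as the arm can. A call is refused whole if a number of a shift passes 1 or a number of a turn 1, either way. A call with a gripper value outside its range is refused whole. The fingers move at their own pace and stop on an object; "force" is the grip in N (left out, the last holds). Time passes only in rows, so rows that do not move let the fingers close, or fill a call up. It gives the time, the measured TCP pose, the force, the opening and the grip force at its end, in the units of the state.
- manip.sense(): the state, without advancing time (a new reading comes with each control period).
- optics.camera(name): name is "side" or "top"; returns the picture (400x640x3 uint8, red, green, blue); there is no depth.
- optics.camera_model(name): a dict with "camera_matrix" (3x3 intrinsics, pixels), "cam_to_world" (4x4, takes a point from camera to world coordinates). Camera axes: x right, y up, looking along -z (the intrinsics and any distortion apply to the point x, -y, -z); pixel columns grow to the right and rows downward; lengths in m; the calibration is good to about 2 mm. A picture is of the moment at which its call begins. camera_model takes no time and is no camera call.
- manip.job_done(): hands the job in; it is judged then, once.
Trained networks look in the newest picture that a camera, given by its name, has taken for a name from the list of things; names that differ only in an ending like _2 or _b are one class to them, and where a whole thing is asked for, a point or a joint stands for the part that bears it (a point fixed in the world has none). Each returns a list of dicts, best first, with "p" (0 to 1); they miss things now and then, are a little off and sometimes report something else, mostly with a low value. They report only what shows in the picture. A call takes as long as a camera call.
- spotter.silhouettes(camera, query): "mask" (400x640 bool, what is visible of it) and "location" ([column, row] in pixels, amid what is visible of it).
- spotter.tip_of(camera, query): "location" ([column, row] in pixels: a listed point, or the origin of a listed thing).
The state is a dict: "time_s": time; "q": joint angles; "joint_velocities": joint speeds; "tau": joint torques, N m; "ee_pos": TCP position; "ee_rot": TCP orientation; "ft_force": force on the tool from outside, world axes, zero at the start; "wrist_torque": the same for the moment, N m; "gripper_width": finger opening in m; "grasp_force": force on a finger pad.
Only numpy, scipy, OpenCV 4.12 (cv2) and the standard library are available. Lean on these libraries where they do the work, as an engineer would, in place of code of your own. Each camera call takes 0.05 s, during which the arm holds its last target. There are 200 camera calls.

TASK

Pick up the white mug that is standing upside down, put it, still upside down, on the middle of the mug rinser's round pad and push the pad fully down with it, holding it down for about a second. Then let the pad spring back up and leave the mug standing there upside down to drip, with nothing touching it. Leave the other white mug, the upright one, where it stands.

Things in the scene. Friction and masses are not known exactly. Their poses are not given: they have to be found in the camera images.
- mug_foot (a point): Mug to rinse: small, white, standing mouth down; 0.15-0.27 kg. Body 64 mm wide, 67 high, straight-sided up to 53 mm above its rim. Point: centre of its foot (on top, 55 mm wide), on the body's axis, 67 mm above the rim. z points foot to mouth (down); the handle, 6 mm thick, reaches 60 mm from the axis toward -y, 6 to 56 mm above the rim; x is level, square to the handle: close fingers along x.
- pad_top (a point): Centre of the top of the rinser's sprung pad: flat black ribbed disc, 96 mm wide, 50 mm above the worktop at rest; the point moves with it. z up. Blunt nozzle 16 mm wide, 6 mm high in its middle (goes inside the mug's mouth). Below it a fixed steel drip box 130 x 130, 28 high; toward +x, from 66 to 98 mm off the pad's centre, a grey water tank 62 mm high (cap 71).
- rinser_pad (a joint): Pad travel in m: 0 = up, at rest; 0.012 = fully down, against its stop. The spring takes about 5 N to start moving (the mug's weight does not press it), about 11 N fully down, and returns by itself.
- upright_mug: The other white mug, same shape, mouth up; not to be moved. Origin level with its underside, z up, handle toward -y; the body's axis is 14 mm from the origin toward +y. (Things on this part of the worktop taller than 80 mm, a tall knife stand among them, stand beyond x = 0.64 m: cross from side to side nearer than that, e.g. at x = 0.42.)

How it is judged:
By the outcome, as a careful person would: the job done as asked, in the order asked, and still so for the second after the job is handed in, with the robot touching nothing.
It also fails if it takes over 48 s, if anything falls off the work surface, if the arm or the gripper's body presses on something with over 40 N, if the wrist force passes 120 N, or if a joint passes its speed limit or range.

## Working session

There is one attempt and no reset: what is moved stays moved. The work goes in short steps, Python scripts to look and compute and a tool call to move; the robot and the scene stay as the last step left them, time stands still between calls to the robot, and variables do not carry over. Pictures are saved under pics/ and viewed, at most 10 in all, crops included, and the job is handed in when it is done.

Besides the shell and the picture viewer there is one more tool, called after "Emit:" as a command line: name --argument value ..., lists and objects as JSON in quotes. apply_moves: Moves the arm, as the interface text tells. Its arguments: {"type":"object","properties":{"motion":{"type":"array"},"force":{"type":"number"}},"required":["motion"]}

```bash
mkdir -p pics; cat > h.py <<'E'
import numpy as np, cv2
from station import manip, optics, spotter
def model(n):
    m=optics.camera_model(n); return np.array(m["camera_matrix"]),np.array(m["cam_to_world"]),m
def ray(n,uv):
    K,T,_=model(n); d=np.linalg.inv(K)@[uv[0],uv[1],1]; d=T[:3,:3]@(d*[1,-1,-1]); return T[:3,3],d/np.linalg.norm(d)
def atz(n,uv,z):
    o,d=ray(n,uv); return o+d*(z-o[2])/d[2]
def tri(a,b):
    (o1,d1),(o2,d2)=ray("side",a),ray("top",b)
    s=np.linalg.lstsq(np.c_[d1,-d2],o2-o1,rcond=None)[0]; p,q=o1+s[0]*d1,o2+s[1]*d2
    return (p+q)/2,np.linalg.norm(p-q)
def proj(n,p):
    K,T,_=model(n); c=T[:3,:3].T@(np.array(p)-T[:3,3]); c=K@(c*[1,-1,-1]); return c[:2]/c[2]
E
python3 - <<'E'
from h import *
np.set_printoptions(precision=4,suppress=True)
for n in("side","top"):
    im=optics.camera(n); cv2.imwrite(f"pics/{n}0.png",im[:,:,::-1])
    m=model(n); print(n,m[2].keys(),m[1])
    for q in("mug_foot","pad_top","upright_mug"):
        for r in spotter.tip_of(n,q)[:3]: print(q,round(r["p"],2),r["location"],atz(n,r["location"],{"mug_foot":.067,"pad_top":.05,"upright_mug":0}[q]))
s=manip.sense(); print(s["ee_rot"],s["ee_pos"],s["time_s"],s["gripper_width"])
E
```

```text
side dict_keys(['camera_matrix', 'cam_to_world']) [[ 0.9988 -0.0431  0.0213  0.5055]
 [ 0.0446  0.6644 -0.746  -0.9721]
 [ 0.018   0.7461  0.6656  0.9398]
 [ 0.      0.      0.      1.    ]]
mug_foot 0.87 [317.8, 206.1] [ 0.4724 -0.0071  0.067 ]
pad_top 0.93 [293.1, 290.4] [ 0.4304 -0.2704  0.05  ]
upright_mug 0.62 [332.1, 158.0] [0.5036 0.2932 0.    ]
top dict_keys(['camera_matrix', 'cam_to_world']) [[-0.0238  0.9868 -0.1604  0.337 ]
 [-0.9993 -0.028  -0.0238  0.013 ]
 [-0.0279  0.1598  0.9868  0.9638]
 [ 0.      0.      0.      1.    ]]
mug_foot 0.64 [336.1, 210.6] [ 0.4645 -0.009   0.067 ]
pad_top 0.59 [443.1, 220.8] [ 0.4344 -0.27    0.05  ]
upright_mug 0.55 [224.4, 205.7] [0.4953 0.2833 0.    ]
[[-0.9152  0.403  -0.0001]
 [ 0.403   0.9152 -0.0003]
 [-0.     -0.0003 -1.    ]] [0.272  0.6177 0.2395] 0.4 0.08765088315166521
```

View pics/side0.png

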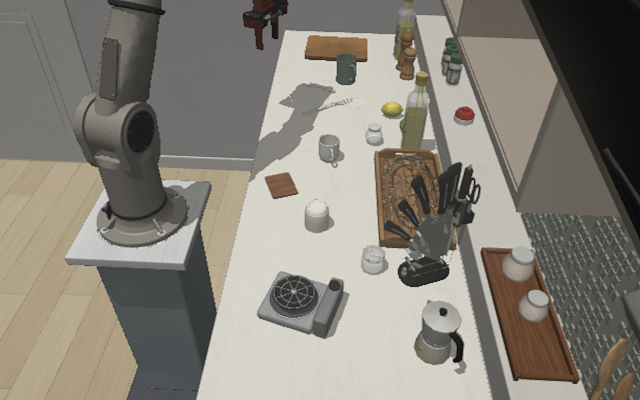

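View pics/top0.png

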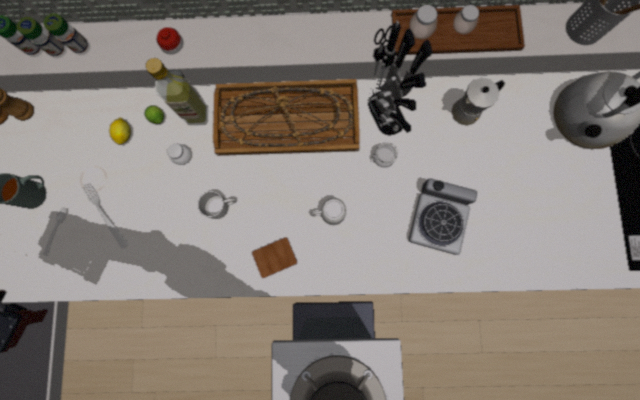

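The overhead picture shows the inverted mug at (333,210) with its handle toward (313,212), about +y. The upright one is at (214,204), and the pad is at (441,222) with the tank at (448,190). Next I'll measure the directions.

```bash
python3 - <<'E'
from h import *
np.set_printoptions(precision=4,suppress=True)
optics.camera("top")
im=cv2.imread("pics/top0.png"); 
for r in spotter.silhouettes("top","mug_foot")[:3]:
    m=r["mask"]; ys,xs=np.nonzero(m); print(r["p"],r["location"],xs.min(),xs.max(),ys.min(),ys.max())
    if r["p"]>.5 and xs.min()>290:
        h=ys[xs<=xs.min()+3].mean(); print("handle tip",atz("top",(xs.min(),h),.04))
cv2.imwrite("pics/crop.png",np.hstack([cv2.resize(im[180:240,300:360],(400,400),interpolation=2),cv2.resize(im[170:260,400:490],(400,400),interpolation=2)]))
for a,b in(("mug",((317.8,206.1),(336.1,210.6))),("pad",((293.1,290.4),(443.1,220.8)))): print(a,tri(*b))
for c,p in(((.4685,-.008,.067),"mug"),((.4325,-.270,.05),"pad")): print(p,proj("top",c),proj("side",c))
E
```

```text
0.77 [332.0, 216.1] 311 346 198 224
handle tip [0.4627 0.0533 0.04  ]
mug (array([ 0.4685, -0.0084,  0.0671]), np.float64(0.008034632743053244))
pad (array([ 0.4324, -0.2702,  0.0503]), np.float64(0.004063012593705673))
mug [335.6191 208.9761] [316.2832 206.2723]
pad [443.1649 221.5877] [294.0667 290.2838]
```

View pics/crop.png

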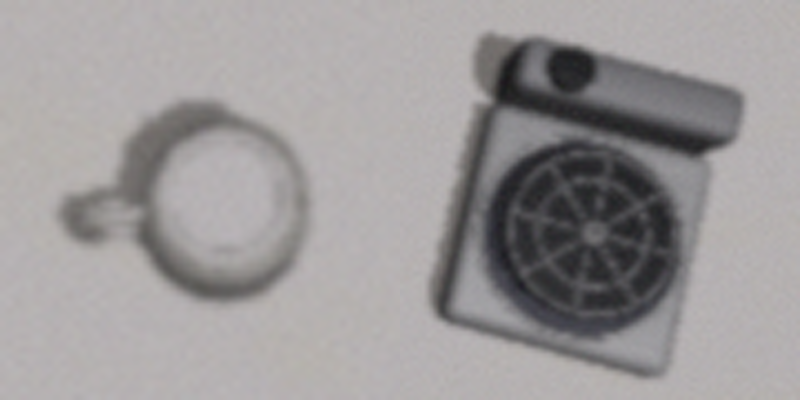

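Emit:
apply_moves --motion '[[[-1, 0, -0.9, 0, 0], [-1, 0, -1, 0, 0.5], [-1, 0, -1, 0, 1], [-1, 0, -1, 0, 1], [-1, 0, -1, 0, 1]]]'

```text
time_s: 1.12
ee_pos: [0.1523, 0.4037, 0.2398]
ee_rot: [[-0.707, 0.707, 0.0], [0.707, 0.707, 0.001], [0.0, 0.001, -1.0]]
ft_force: [0.4, -1.1, 0.3]
gripper_width: 0.0879
grasp_force: 0.0
```

Emit:
apply_moves --motion '[[[-1, -0.7, 0.7, 0, 1], [-1, -0.63, 0.78, 0, 1], [-1, -0.54, 0.84, 0, 1], [-1, -0.45, 0.89, 0, 1], [-1, -0.36, 0.93, 0, 1]]]'

```text
time_s: 1.75
ee_pos: [0.4037, 0.4065, 0.24]
ee_rot: [[-0.26, 0.966, 0.0], [0.966, 0.26, 0.001], [0.001, 0.001, -1.0]]
ft_force: [0.7, 0.5, 0.7]
gripper_width: 0.0875
grasp_force: 0.0
```

```bash
python3 - <<'E'
from h import *
np.set_printoptions(precision=4,suppress=True)
s=manip.sense(); print(s["q"],s["ee_pos"],s["ee_rot"][0])
for z in(.067,): print(atz("top",(333.3,210.3),z))
E
```

```text
[-63.477   17.883   15.0026 104.2561  -5.3606  58.5038 -31.3162] [0.4037 0.4065 0.24  ] [-0.2597  0.9657  0.0003]
[ 0.4654 -0.0023  0.067 ]
```

Emit:
apply_moves --motion '[[[-1, -1, -0.1, 0, 1], [-1, -1, 0, 0, 0.95], [-1, -1, 0.1, 0, 0], [-1, -1, 0.1, 0, 0], [-1, -1, 0.1, 0, 0]]]'

```text
time_s: 2.38
ee_pos: [0.4429, 0.1573, 0.24]
ee_rot: [[-0.062, 0.998, 0.001], [0.998, 0.062, 0.001], [0.001, 0.001, -1.0]]
ft_force: [0.9, -0.3, 0.4]
gripper_width: 0.0875
grasp_force: 0.0
```

Emit:
apply_moves --motion '[[[-1, -1, 0.2, 0, 0], [-1, -1, 0.2, 0, 0], [-1, -0.8, 0.2, 0.2, 0], [-1, -0.3, 0.1, 0.5, 0], [-1, 0, 0, 0.5, 0]]]'

```text
time_s: 3.0
ee_pos: [0.4879, 0.0046, 0.1795]
ee_rot: [[-0.059, 0.998, 0.002], [0.998, 0.059, -0.0], [-0.0, 0.002, -1.0]]
ft_force: [-0.7, 0.4, 0.2]
gripper_width: 0.0877
grasp_force: 0.0
```

```bash
python3 - <<'E'
from h import *
np.set_printoptions(precision=4,suppress=True)
ims=[]
for n in("side","top"):
    im=optics.camera(n)
    for r in spotter.tip_of(n,"mug_foot")[:2]: print(n,r["p"],r["location"],atz(n,r["location"],.067))
    u,v=map(int,proj(n,(.467,-.004,.067))); ims.append(cv2.resize(im[v-50:v+50,u-50:u+50,::-1],(400,400),interpolation=2))
cv2.imwrite("pics/c2.png",np.hstack(ims))
s=manip.sense(); print(s["ee_pos"],s["ee_rot"],proj("side",s["ee_pos"]),proj("top",s["ee_pos"]))
E
```

```text
side 0.71 [318.3, 207.9] [ 0.474  -0.0139  0.067 ]
[0.4872 0.0063 0.18  ] [[-0.0618  0.9981 -0.0004]
 [ 0.9981  0.0618 -0.0002]
 [-0.0002 -0.0004 -1.    ]] [324.7828 168.579 ] [329.6506 192.8396]
```

View pics/c2.png

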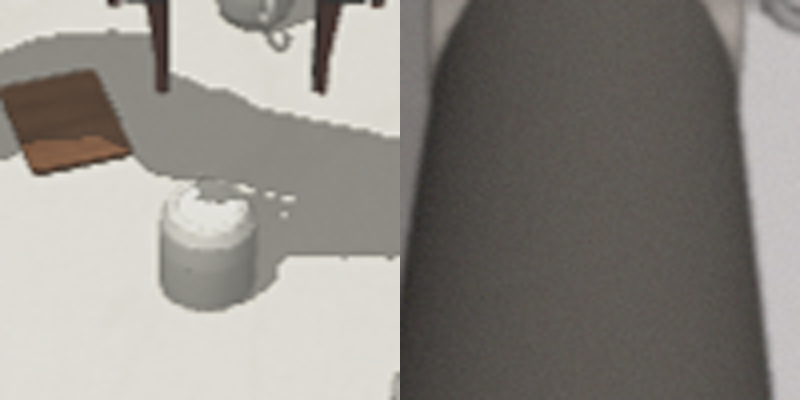

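```bash
python3 - <<'E'
from h import *
np.set_printoptions(precision=4,suppress=True)
u,v=map(int,proj("side",(.467,-.004,.067))); print(u,v)
g=lambda a,b:(u-50+a/4-.4,v-50+b/4-.4)
print("tips pred",proj("side",(.4872,.0063,.163)),"seen",g(240.5,92))
print("foot",atz("side",g(209,211),.067), "base front/rim bottom", atz("side",g(209,309),0))
for p in((.467,-.004),(.470,-.008),(.472,-.012)): print(p,proj("side",(*p,.067)),"front rim",proj("side",(p[0],p[1]-.032,0)))
E
```

```text
315 205
tips pred [324.6152 174.0005] seen (324.725, 177.6)
foot [ 0.4702 -0.012   0.067 ] base front/rim bottom [ 0.4722 -0.0342  0.    ]
(0.467, -0.004) [315.7823 205.2131] front rim [314.8488 232.2558]
(0.47, -0.008) [316.863  206.2974] front rim [315.9104 233.3854]
(0.472, -0.012) [317.5614 207.37  ] front rim [316.5956 234.5033]
```

Emit:
apply_moves --motion '[[[-1, -0.22, -0.36, 0, 0], [-1, 0, 0, 0.4, 0], [-1, 0, 0, 0.5, 0], [-1, 0, 0, 0.5, 0], [-1, 0, 0, 0, 0]]]'

```text
time_s: 3.82
ee_pos: [0.4682, -0.0064, 0.1094]
ee_rot: [[-0.061, 0.998, -0.002], [0.998, 0.061, -0.0], [-0.0, -0.002, -1.0]]
ft_force: [-0.2, -0.4, 0.5]
gripper_width: 0.0882
grasp_force: 0.0
```

```bash
python3 - <<'E'
from h import *
np.set_printoptions(precision=4,suppress=True)
im=optics.camera("side"); s=manip.sense(); print(s["ee_pos"],s["ft_force"])
cv2.imwrite("pics/c3.png",cv2.resize(im[150:250,265:365,::-1],(500,500),interpolation=2))
E
```

```text
[ 0.4692 -0.0063  0.1103] [-0.6854 -0.5742  0.4616]
```

View pics/c3.png

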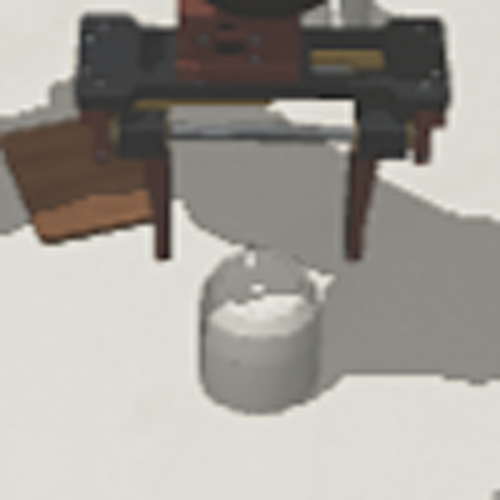

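The fingertips at crop columns 162 and 354 straddle the mug, which spans columns 200 to 322. It's centred in x, so I'll lower and grip.

Emit:
apply_moves --motion '[[[-1, 0, 0, 0.5, 0], [-1, 0, 0, 0.5, 0], [-1, 0, 0, 0.5, 0], [-1, 0, 0, 0, 0], [0, 0, 0, 0, 0]]]' --force 25

```text
time_s: 4.5
ee_pos: [0.4708, -0.0059, 0.0361]
ee_rot: [[-0.061, 0.998, 0.002], [0.998, 0.061, 0.0], [0.0, 0.002, -1.0]]
ft_force: [-0.5, -1.0, -0.2]
gripper_width: 0.081
grasp_force: 0.0
```

Emit:
apply_moves --motion '[[[1, 0, 0, 0, 0], [1, 0, 0, 0, 0], [1, 0, 0, 0, 0], [1, 0, 0, 0, 0], [1, 0, 0, 0, 0]]]' --force 25

```text
time_s: 5.12
ee_pos: [0.4704, -0.0058, 0.0354]
ee_rot: [[-0.062, 0.998, 0.001], [0.998, 0.062, 0.001], [0.0, 0.001, -1.0]]
ft_force: [-1.9, 0.6, 8.0]
gripper_width: 0.0636
grasp_force: 25.0
```

Emit:
apply_moves --motion '[[[1, 0, 0, -0.2, 0], [1, 0, 0, -0.6, 0], [1, 0, 0, -0.8, 0], [1, 0, 0, -0.6, 0], [1, 0, 0, 0, 0]]]'

```text
time_s: 5.75
ee_pos: [0.4711, -0.0056, 0.1466]
ee_rot: [[-0.062, 0.998, 0.004], [0.998, 0.062, 0.001], [0.001, 0.004, -1.0]]
ft_force: [0.2, 0.4, -2.4]
gripper_width: 0.0636
grasp_force: 25.0
```

Emit:
apply_moves --motion '[[[1, -0.5, 0, 0, 0], [1, -0.7, 0, 0, 0], [1, -0.7, 0, 0, 0], [1, -0.7, 0, 0, 0], [1, -0.7, 0, 0, 0]]]'

```text
time_s: 6.38
ee_pos: [0.4791, -0.1713, 0.1433]
ee_rot: [[-0.062, 0.998, -0.002], [0.998, 0.062, 0.0], [0.0, -0.002, -1.0]]
ft_force: [0.0, -0.4, -2.8]
gripper_width: 0.0636
grasp_force: 25.0
```

```bash
python3 - <<'E'
from h import *
np.set_printoptions(precision=4,suppress=True)
im=optics.camera("side"); s=manip.sense(); print(s["ee_pos"],s["ee_rot"][:2],s["ft_force"],s["gripper_width"],s["q"])
for r in spotter.tip_of("side","mug_foot")[:2]: print(r["p"],r["location"],atz("side",r["location"],s["ee_pos"][2]+.032))
for r in spotter.tip_of("side","pad_top")[:2]: print(r["p"],r["location"],atz("side",r["location"],.05))
cv2.imwrite("pics/c4.png",cv2.resize(im[180:340,220:400,::-1],(720,640)[:2] and (675,600),interpolation=2))
E
```

```text
[ 0.479  -0.1766  0.1439] [[-0.0569  0.9984 -0.0006]
 [ 0.9984  0.0569 -0.0033]] [ 0.0304 -3.3843 -1.4696] 0.06342871758857568 [-13.3768  21.2291  32.6524 118.3    -15.8547  44.6772  32.1464]
0.97 [319.0, 221.6] [ 0.4816 -0.1779  0.1759]
0.76 [292.6, 291.4] [ 0.4295 -0.2733  0.05  ]
```

View pics/c4.png

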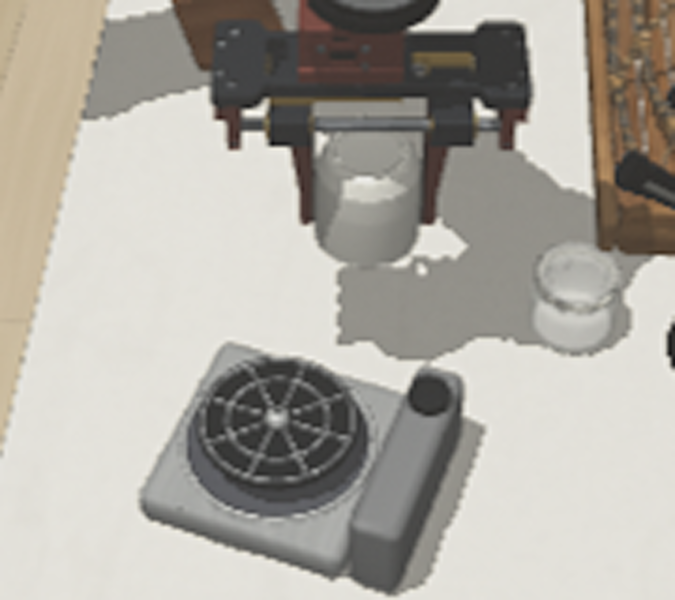

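The mug is held level, with its foot at crop (367,155). The pad's nozzle is at crop (277,418).

Emit:
apply_moves --motion '[[[1, -0.5, -0.3, 0, 0], [1, -0.5, -0.3, 0, 0], [1, -0.5, -0.3, 0, 0], [1, -0.33, -0.19, 0, 0], [1, 0, 0, 0.4, 0]]]'

```text
time_s: 7.15
ee_pos: [0.4312, -0.2657, 0.1246]
ee_rot: [[-0.06, 0.998, 0.001], [0.998, 0.06, -0.0], [-0.0, 0.001, -1.0]]
ft_force: [0.1, 0.5, -2.0]
gripper_width: 0.0636
grasp_force: 25.0
```

Emit:
apply_moves --motion '[[[1, 0, 0, 0.2, 0], [1, 0, 0, 0, 0], [1, 0, 0, 0, 0], [1, 0, 0, 0, 0], [1, 0, 0, 0, 0]]]'

```text
time_s: 7.78
ee_pos: [0.4316, -0.2652, 0.115]
ee_rot: [[-0.062, 0.998, 0.001], [0.998, 0.062, -0.0], [-0.0, 0.001, -1.0]]
ft_force: [0.4, -0.9, -2.2]
gripper_width: 0.0637
grasp_force: 25.0
```

```bash
python3 - <<'E'
from h import *
np.set_printoptions(precision=4,suppress=True)
s=manip.sense(); print(s["ee_pos"],s["ft_force"],s["q"])
ims=[]
for n in("side","top"):
    im=optics.camera(n)
    for r in spotter.tip_of(n,"mug_foot")[:1]: print(n,r["p"],r["location"],atz(n,r["location"],s["ee_pos"][2]+.032))
    u,v=map(int,proj(n,(.43,-.27,.07))); ims.append(cv2.resize(im[v-50:v+50,u-50:u+50,::-1],(400,400),interpolation=2)); print(u,v)
cv2.imwrite("pics/c5.png",np.hstack(ims))
E
```

```text
[ 0.4316 -0.2652  0.115 ] [ 0.4365 -0.8821 -2.2229] [ -1.0767  23.7439  31.8073 119.9477 -18.8651  41.0757  46.4839]
side 0.89 [293.9, 260.4] [ 0.4336 -0.2681  0.147 ]
292 284
top 0.6 [453.1, 218.2] [ 0.4292 -0.2621  0.147 ]
445 221
```

View pics/c5.png

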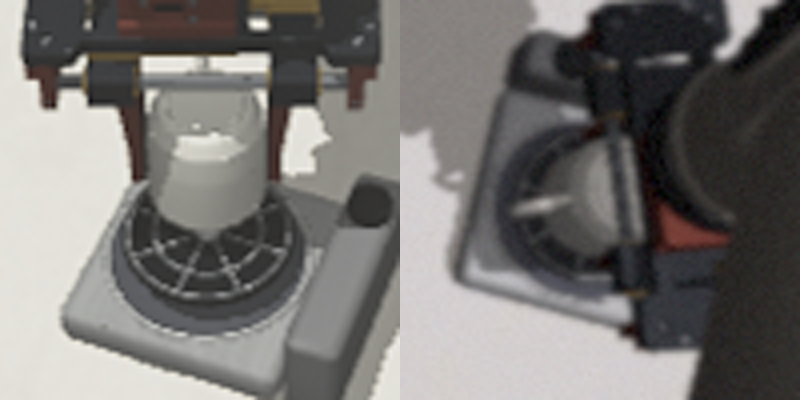

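The mug hangs over the pad, about 6 mm short of centre in -y. I'll correct that and lower it.

Emit:
apply_moves --motion '[[[1, -0.12, 0, 0, 0], [1, 0, 0, 0.2, 0], [1, 0, 0, 0.2, 0], [1, 0, 0, 0.1, 0], [1, 0, 0, 0, 0]]]' --force 40

```text
time_s: 8.6
ee_pos: [0.4312, -0.271, 0.089]
ee_rot: [[-0.062, 0.998, -0.001], [0.998, 0.062, 0.0], [0.001, -0.001, -1.0]]
ft_force: [-0.1, 0.6, -1.7]
gripper_width: 0.0632
grasp_force: 40.0
```

Emit:
apply_moves --motion '[[[1, 0, 0, 0.1, 0], [1, 0, 0, 0.05, 0], [1, 0, 0, 0.05, 0], [1, 0, 0, 0, 0], [1, 0, 0, 0, 0]]]'

```text
time_s: 9.22
ee_pos: [0.432, -0.2715, 0.08]
ee_rot: [[-0.062, 0.998, 0.001], [0.998, 0.062, -0.0], [-0.0, 0.001, -1.0]]
ft_force: [0.3, -0.1, 5.9]
gripper_width: 0.0634
grasp_force: 40.0
```

Emit:
apply_moves --motion '[[[1, 0, 0, 0.06, 0], [1, 0, 0, 0.05, 0], [1, 0, 0, 0.03, 0], [1, 0, 0, 0.02, 0], [1, 0, 0, 0, 0]]]'

```text
time_s: 9.85
ee_pos: [0.4321, -0.2716, 0.0732]
ee_rot: [[-0.061, 0.998, 0.001], [0.998, 0.061, 0.001], [0.0, 0.001, -1.0]]
ft_force: [-4.6, 2.5, 21.9]
gripper_width: 0.0634
grasp_force: 40.0
```

Emit:
apply_moves --motion '[[[1, 0, 0, 0.01, 0], [1, 0, 0, 0, 0], [1, 0, 0, 0, 0], [1, 0, 0, 0, 0], [1, 0, 0, 0, 0]]]'

```text
time_s: 10.48
ee_pos: [0.4321, -0.2717, 0.0731]
ee_rot: [[-0.061, 0.998, 0.002], [0.998, 0.061, 0.001], [0.001, 0.002, -1.0]]
ft_force: [-6.0, 2.2, 28.1]
gripper_width: 0.0629
grasp_force: 40.0
```

Emit:
apply_moves --motion '[[[1, 0, 0, 0, 0], [1, 0, 0, 0, 0], [1, 0, 0, 0, 0], [1, 0, 0, -0.05, 0], [1, 0, 0, -0.06, 0]]]'

```text
time_s: 11.1
ee_pos: [0.432, -0.2715, 0.0772]
ee_rot: [[-0.061, 0.998, 0.001], [0.998, 0.061, -0.0], [-0.0, 0.001, -1.0]]
ft_force: [-0.6, 0.2, 5.8]
gripper_width: 0.0634
grasp_force: 40.0
```

Emit:
apply_moves --motion '[[[1, 0, 0, -0.06, 0], [1, 0, 0, -0.04, 0], [1, 0, 0, -0.02, 0], [1, 0, 0, 0, 0], [1, 0, 0, 0, 0]]]'

```text
time_s: 11.72
ee_pos: [0.432, -0.2714, 0.0827]
ee_rot: [[-0.062, 0.998, 0.001], [0.998, 0.062, -0.0], [-0.0, 0.001, -1.0]]
ft_force: [0.7, -0.7, 3.6]
gripper_width: 0.0633
grasp_force: 40.0
```

Emit:
apply_moves --motion '[[[1, 0, 0, -0.02, 0], [1, 0, 0, -0.01, 0], [1, 0, 0, 0, 0], [1, 0, 0, 0, 0], [1, 0, 0, 0, 0]]]'

```text
time_s: 12.35
ee_pos: [0.4318, -0.2712, 0.0842]
ee_rot: [[-0.062, 0.998, 0.0], [0.998, 0.062, -0.0], [-0.0, 0.0, -1.0]]
ft_force: [2.1, -1.7, 2.5]
gripper_width: 0.0636
grasp_force: 40.0
```

```bash
python3 -c "
from h import *
s=manip.sense(); print(s['ee_pos'],s['ft_force'])"
```

```text
[ 0.43179651 -0.27124012  0.08417276] [ 2.09214963 -1.71821269  2.51678256]
```

Emit:
apply_moves --motion '[[[1, 0, 0, -0.01, 0], [1, 0, 0, 0, 0], [-0.5, 0, 0, 0, 0], [-0.6, 0, 0, 0, 0], [-0.75, 0, 0, 0, 0]]]' --force 10

```text
time_s: 12.98
ee_pos: [0.431, -0.2708, 0.0843]
ee_rot: [[-0.062, 0.998, -0.001], [0.998, 0.062, 0.001], [0.001, -0.001, -1.0]]
ft_force: [-0.3, 0.1, -0.3]
gripper_width: 0.076
grasp_force: 0.0
```

Emit:
apply_moves --motion '[[[-0.75, 0, 0, 0, 0], [-0.75, 0, 0, 0, 0], [-0.75, 0, 0, 0, 0], [-0.75, 0, 0, 0, 0], [-0.75, 0, 0, 0, 0]]]'

```text
time_s: 13.6
ee_pos: [0.4317, -0.2712, 0.0847]
ee_rot: [[-0.062, 0.998, 0.0], [0.998, 0.062, 0.0], [0.0, 0.0, -1.0]]
ft_force: [-0.7, -0.2, 0.4]
gripper_width: 0.0768
grasp_force: 0.0
```

```bash
python3 - <<'E'
from h import *
im=optics.camera("side"); s=manip.sense(); print(s["ee_pos"],s["ft_force"],s["gripper_width"])
cv2.imwrite("pics/c6.png",cv2.resize(im[220:340,235:385,::-1],(750,600),interpolation=2))
E
```

```text
[ 0.4316775  -0.27119496  0.08464725] [ 0.63154048 -0.4990104   0.29742454] 0.07686909422753033
```

View pics/c6.png

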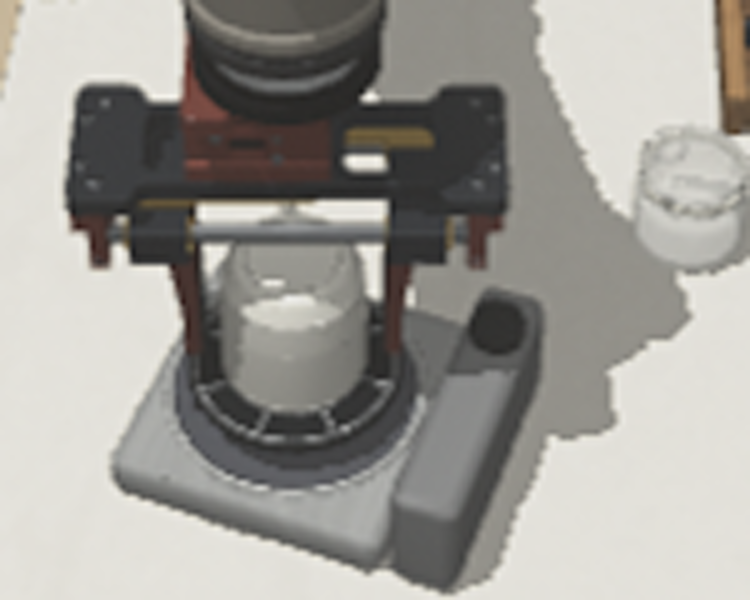

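The mug stands centred at crop column 295, against about 297 for the pad. The fingers are clear on both sides, so I'll retreat straight up.

Emit:
apply_moves --motion '[[[-0.8, 0, 0, -0.2, 0], [-0.8, 0, 0, -0.4, 0], [-0.8, 0, 0, -0.5, 0], [-0.8, 0, 0, -0.6, 0], [-0.8, 0, 0, -0.6, 0]]]'

```text
time_s: 14.28
ee_pos: [0.4315, -0.2713, 0.2012]
ee_rot: [[-0.061, 0.998, 0.0], [0.998, 0.061, -0.0], [-0.0, 0.0, -1.0]]
ft_force: [0.2, -0.6, 0.7]
gripper_width: 0.0787
grasp_force: 0.0
```

Emit:
apply_moves --motion '[[[-0.8, 0, 0, -0.4, 0], [-0.8, 0.5, 0.2, 0, 0], [-0.8, 1, 0.2, 0, 0], [-0.8, 1, 0.2, 0, 0], [-0.8, 0.5, 0, 0, 0]]]'

```text
time_s: 14.9
ee_pos: [0.4528, -0.117, 0.2202]
ee_rot: [[-0.065, 0.998, 0.001], [0.998, 0.065, 0.001], [0.001, 0.001, -1.0]]
ft_force: [-0.4, -0.4, 0.1]
gripper_width: 0.0792
grasp_force: 0.0
```

Emit:
apply_moves --motion '[[[-0.8, 0, 0, 0, 0], [-0.8, 0, 0, 0, 0], [-0.8, 0, 0, 0, 0], [-0.8, 0, 0, 0, 0], [-0.8, 0, 0, 0, 0]]]'

```text
time_s: 15.52
ee_pos: [0.4523, -0.1202, 0.2196]
ee_rot: [[-0.061, 0.998, -0.0], [0.998, 0.061, -0.0], [-0.0, -0.0, -1.0]]
ft_force: [-0.3, 0.1, 0.3]
gripper_width: 0.0791
grasp_force: 0.0
```

```bash
python3 - <<'E'
from h import *
im=optics.camera("side"); s=manip.sense(); print(s["time_s"],s["ee_pos"],s["ft_force"])
for r in spotter.tip_of("side","mug_foot")[:2]: print(r["p"],r["location"],atz("side",r["location"],.117))
cv2.imwrite("pics/c7.png",cv2.resize(im[120:340,220:400,::-1],(490,600),interpolation=2))
E
```

```text
15.575 [ 0.45230781 -0.12002854  0.21961612] [0.41632077 0.23472086 0.68887309]
0.66 [293.2, 273.4] [ 0.43243535 -0.27814171  0.117     ]
```

View pics/c7.png

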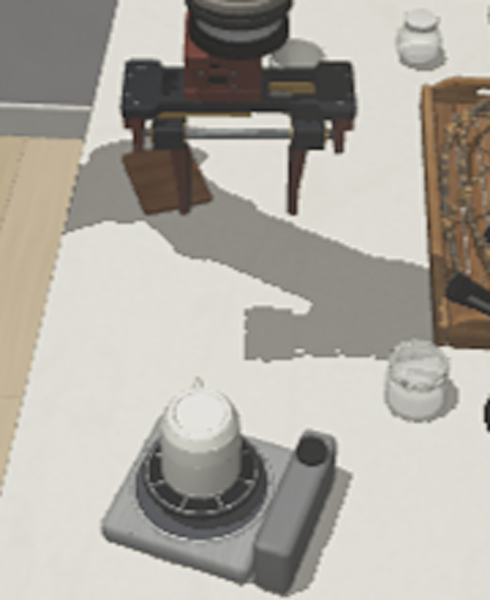

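The mug stands upside down at crop (201,440), centred on the raised pad. Its front rim is at row 495, where a centred mug should be, and nothing touches it.

```bash
python3 -c "
from station import manip; print(manip.job_done())"
```

```text
the job is handed in; nothing more can be done
None
```

The job is handed in: I pressed the pad to its stop with the upside-down mug for about 1 s and let it spring back, leaving the mug upside down and centred on it with the gripper clear; the upright mug was not touched.

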